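# Level the storage shelf and hold the spirit level down

## Robot

A 6-joint arm with a two-finger parallel gripper is mounted at the origin on the work surface. World frame = base frame: x ahead of the robot, y to its left, z up, the work surface at z = 0. Lengths are in mm, angles in rad, forces in N, time in s.
With the tool pointing down it reaches from about 300 to 875 mm from the base axis. Payload 6.4 kg.
Tool frame: the origin (TCP) lies midway between the tips of the shut fingers; the grasp point (between the pads) lies 19 mm behind it; y points along the fingers, x is the direction in which the jaws open and shut, and the axes are right-handed (so a half turn about y gives the same grasp; the last joint's range is limited). The gripper opens to 88 mm and grips with 3 to 60 N. Pads are 18 mm wide; open, the fingers measure 123 mm over their backs; the gripper's body (75 mm by 187 mm) begins 45 mm behind the grasp point.
Start: joints at [-1.362, 0.181, 1.607, -0, 1.354, -0.206], TCP at [231.746, -526.246, 238.714] pointing down, gripper open.
Joint ranges: [-2.99, 2.99], [-0.89, 2.07], [0.3, 2.58], [-1.14, 4.28], [0, 2.63], [-3.12, 3.12]. Speed limits (rad/s): [2.57, 2.57, 3.01, 3.14, 3.14, 3.14].

## Interface

Orientations are given as a 3x3 rotation matrix whose columns are the frame's x, y, z axes.
In Python, from plant import r gives the robot as it stands. The module is installed in compiled form; this text tells all that it offers.
- The arm moves only by the tool servo_tool, never from a script. Its argument "rows" is a list of rows, each a list of 7 numbers: the shift along the tool's x, y, z as a fraction of full scale, then the turn, a rotation vector about the tool's x, y, z as a fraction of full scale, then the opening, from -1 (shut) to 1 (fully open). A call has 1 to 10 rows; each row shifts and turns the commanded pose from where the row before left it, along the tool's axes as they then stand; what a row does not reach is not made up. Full scale, the value 1, is 30 mm for a shift and 360 degrees for a turn. A row lasts 1/12 s, in which the tool goes at most 41.7 mm and 7.16 degrees, less where a joint would pass 70% of its speed; a pose out of reach is approached as far as the arm can. A call with a number of a shift or a turn outside -1 to 1 is refused whole. A call with a gripper value outside its range is refused whole. The fingers move at their own pace and stop on an object; "newtons" is the grip in N (left out, the last holds). Time passes only in rows, so rows that do not move let the fingers close. It gives the time, the measured TCP pose, the force and the opening at its end, in the units of the state.
- r.get_state(): the state, without advancing time (a new reading comes with each control period).
- r.capture(name): name is "side" or "top"; returns the picture (384x512x3 uint8, blue, green, red); there is no depth.
- r.camera_info(name): a dict with "mtx" (3x3 intrinsics, pixels), "rvec" (rotation vector, rad) and "tvec" (3), from world to camera coordinates, as OpenCV has them. Camera axes: x right, y down, z forward; pixel columns grow to the right and rows downward; lengths in mm; the calibration is good to about 2 mm. A picture is of the moment at which its call begins. camera_info takes no time and is no camera call.
- r.finish_job(): hands the job in, once; it reports no verdict.
The state is a dict: "time_s": time; "joints": joint angles; "joint_vel": joint speeds; "effort": joint torques, N m; "ee_pos": TCP position; "orientation": TCP orientation; "force": force on the tool from outside, world axes, zero at the start; "ft_torque": the same for the moment, N m; "opening": finger opening in mm.
Only numpy, scipy, OpenCV 4.12 (cv2) and the standard library are available. Lean on these libraries where they do the work, as an engineer would, in place of code of your own. Each camera call takes 0.05 s, during which the arm holds its last target. There are 200 camera calls.

## Task

Lay the spirit level lengthwise on the deck of the little grey shelf, let go of it and see which way the bubble runs, then turn the round knob of the shelf's levelling foot until the bubble rests between the two black lines, without touching the level while you adjust. Then press the level down firmly but not hard (about 10 newtons) against the deck, with the bubble still between the lines, and finish while still pressing. Leave the disc stack, the wooden boards and the metal fitting alone.

Things in the scene. Friction and masses are not known exactly. Their poses are not given: they have to be found in the camera images.
- level: Aluminium spirit level, a bar 200 long (its x axis), 30 wide (y), 40 tall (z), about 0.35 kg; origin at the centre of its underside. Starts upright on the table. Its yellow-green vial window (68 x 20) is in the middle of the top; the plain flats beside it, 34 to 100 mm from the middle, are good places to press (a finger on each keeps it even). Grip across the 30 mm width.
- bubble (a joint): Position (m) of the pale bubble, 14 long, along the level's +x axis; 0 is the middle, travel +-0.027. It runs to the higher end, about 0.67 m per rad of slope, and settles within 1.5 s of the level coming to rest. The black lines stand at +-10 mm: the bubble is between them when within +-3 mm.
- shelf: Grey steel deck, 140 wide (its x), 320 long (its y), 12 thick, on a low stand; origin on the pivot line at its underside, mid width. Its top is at z = 12 mm, from y = -20 to +300 mm, free of things up to y = +235. The origin end pivots on two fixed feet; the far (+y) end is carried by the levelling foot and starts too low, by 13 to 30 mrad.
- shelf_seat (a point): Point on the deck's top, on its centre line, 90 mm from the pivot line towards the knob, some 90 mm above the table: a good place for the middle of the level, clear of the knob, with the level's length along the deck's length.
- foot_grip (a point): Centre of the levelling foot's upright black round knob (44 diameter, 24 tall), over the deck's middle 270 mm from the pivot line, 148 mm above the table. It turns in place and stays where left (0.08 N m). Clockwise from above raises this end, 15 mrad per rad of turn: the bubble moves about 10 mm per rad. Level is 0.9 to 2.0 rad clockwise of the start; stops 2.6 rad either side of level.
- disc_stack: Bystander: stack of green moulded discs (130 diameter) on a wooden board 170 x 150, 67 tall in all; origin at the centre of its underside.
- boards: Bystander: stack of three wooden boards 150 x 190, 54 tall; origin at the centre of its underside.
- fitting: Bystander: small metal fitting, 50 x 50 foot and round post, 44 tall; origin at the centre of its underside.
Mind the look-alikes: they are no part of the job. What is shaped like the level but red or turquoise is not meant.

How it is judged:
By the outcome, as a careful person would: the job done as asked, in the order asked, and still so for the second after the job is handed in, while the arm keeps its last pose, push and grip.
It also fails if it takes over 72 s, if anything falls off the work surface, if the arm or the gripper's body presses on something with over 40 N, if the wrist force passes 120 N, or if a joint passes its speed limit or range.

## Working session

There is one attempt and no reset: what is moved stays moved. The work goes in short steps, Python scripts to look and compute and a tool call to move; the robot and the scene stay as the last step left them, time stands still between calls to the robot, and variables do not carry over. Pictures are saved under pics/ and viewed, about 8 in all and at most 12, crops included, and the job is handed in when it is done.

Besides the shell and the picture viewer there is one more tool, called as name([rows], argument=value, ...), one row to a line, values as JSON. servo_tool: Moves the arm, as the interface text tells. Shift numbers are shares of 30 mm and turn numbers shares of 360 degrees, none past 1 either way. Its arguments: {"type":"object","properties":{"rows":{"type":"array","items":{"type":"array","items":{"type":"number","minimum":-1,"maximum":1}}},"newtons":{"type":"number"}},"required":["rows"]}

```bash
mkdir -p pics; python3 - <<'E'
from plant import r
import cv2,numpy as np
for n in("top","side"):
    im=r.capture(n); cv2.imwrite(f"pics/{n}0.png",im)
    c=r.camera_info(n); R=cv2.Rodrigues(np.array(c["rvec"],float))[0]
    print(n,c, "pos",-R.T@np.array(c["tvec"]).ravel())
s=r.get_state();print(s["time_s"],s["ee_pos"],s["orientation"],s["opening"],s["force"])
E
```

```text
top {'mtx': array([[356.45399921,   0.        , 254.0875806 ],
       [  0.        , 356.45399921, 191.53119976],
       [  0.        ,   0.        ,   1.        ]]), 'rvec': array([ 2.17713559, -2.20285143,  0.05841901]), 'tvec': array([  15.84610545,  516.08599564, 1248.92940044])} pos [ 443.33454582    4.71207641 1276.65687562]
side {'mtx': array([[413.04973159,   0.        , 257.02643047],
       [  0.        , 413.04973159, 190.93400451],
       [  0.        ,   0.        ,   1.        ]]), 'rvec': array([ 0.9294711 , -2.40627545,  1.12251869]), 'tvec': array([ 368.10522598,  306.20219323, 1070.03634034])} pos [-170.52542033  700.50009017  924.36990154]
0.1 [ 231.63129428 -525.7511644   237.88941616] [[ 4.03011819e-01 -3.29852169e-04  9.15194714e-01]
 [-9.15193406e-01  1.58351341e-03  4.03011813e-01]
 [-1.58215743e-03 -9.99998692e-01  3.36296090e-04]] 87.79289747488859 [0.06181147 0.4610212  0.04172728]
```

View pics/top0.png

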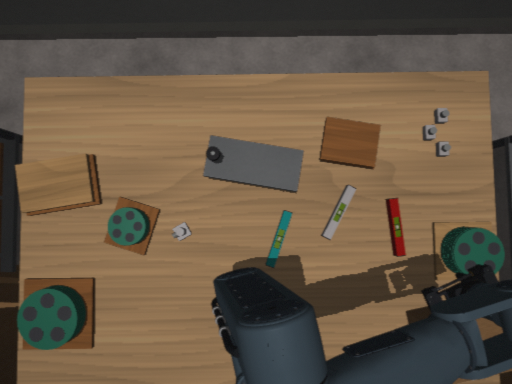

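View pics/side0.png

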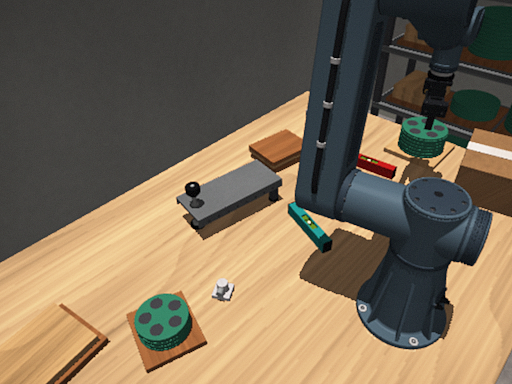

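Top view: candidates are silver (339,212), turquoise (279,238) and red (396,227). I choose silver/aluminium. The shelf is at (254,163) with its knob at (214,154). Next I'll take a close crop and measure.

```bash
cat > h.py <<'E'
from plant import r
import cv2,numpy as np
C={n:r.camera_info(n) for n in("top","side")}
def px2w(n,uv,z):
    c=C[n];R=cv2.Rodrigues(np.array(c["rvec"],float))[0];t=np.array(c["tvec"],float).ravel()
    p=cv2.undistortPoints(np.array(uv,float).reshape(-1,1,2),c["mtx"],None).reshape(-1,2)
    d=np.c_[p,np.ones(len(p))]@R; o=-R.T@t
    return o+d*((z-o[2])/d[:,2])[:,None]
def w2px(n,P):
    c=C[n];return cv2.projectPoints(np.array(P,float).reshape(-1,1,3),np.array(c["rvec"]),np.array(c["tvec"]),c["mtx"],None)[0].reshape(-1,2)
E
python3 - <<'E'
from h import *
im=cv2.imread("pics/top0.png")
cr=im[120:260,195:375]; cv2.imwrite("pics/c0.png",cv2.resize(cr,None,fx=4,fy=4,interpolation=cv2.INTER_CUBIC))
hsv=cv2.cvtColor(im,cv2.COLOR_BGR2HSV)
def rect(mask,box,name,z):
    m=np.zeros_like(mask);x0,y0,x1,y1=box;m[y0:y1,x0:x1]=mask[y0:y1,x0:x1]
    m=cv2.morphologyEx(m,cv2.MORPH_CLOSE,np.ones((7,7)))
    n,l,st,ce=cv2.connectedComponentsWithStats(m);k=1+st[1:,4].argmax()
    pts=np.argwhere(l==k)[:,::-1].astype(np.float32)
    rr=cv2.minAreaRect(pts);b=cv2.boxPoints(rr)
    print(name,rr,ce[k]);print(px2w("top",b,z).round(1).tolist(), px2w("top",[rr[0]],z))
grey=((hsv[...,1]<60)).astype(np.uint8)
rect(grey*(hsv[...,2]>110).astype(np.uint8),(315,180,365,245),"level",40)
rect(grey,(195,130,310,197),"shelf",88)
rect((hsv[...,2]<35).astype(np.uint8),(203,143,226,166),"knob",160)
E
```

```text
level ((339.4000244140625, 211.70001220703125), (8.49705696105957, 56.34891128540039), 26.56505012512207) [339.3436214  211.92798354]
[[361.9, -226.2, 40.0], [535.0, -317.6, 40.0], [521.5, -343.6, 40.0], [348.5, -252.0, 40.0]] [[ 441.38682293 -284.66386171   40.        ]]
shelf ((253.14866638183594, 163.10809326171875), (95.02261352539062, 41.9217414855957), 9.462322235107422) [253.25138122 163.18332496]
[[566.3, 180.6, 88.0], [706.1, 156.9, 88.0], [649.0, -158.0, 88.0], [510.1, -132.3, 88.0]] [[607.58461814  11.53296135  88.        ]]
knob ((216.55311584472656, 157.2035675048828), (4.609532356262207, 10.724218368530273), 48.8140754699707) [216.57142857 157.32142857]
[[612.3, 144.0, 160.0], [634.5, 118.4, 160.0], [623.3, 108.9, 160.0], [601.2, 134.5, 160.0]] [[617.80842071 126.43277971 160.        ]]
```

View pics/c0.png

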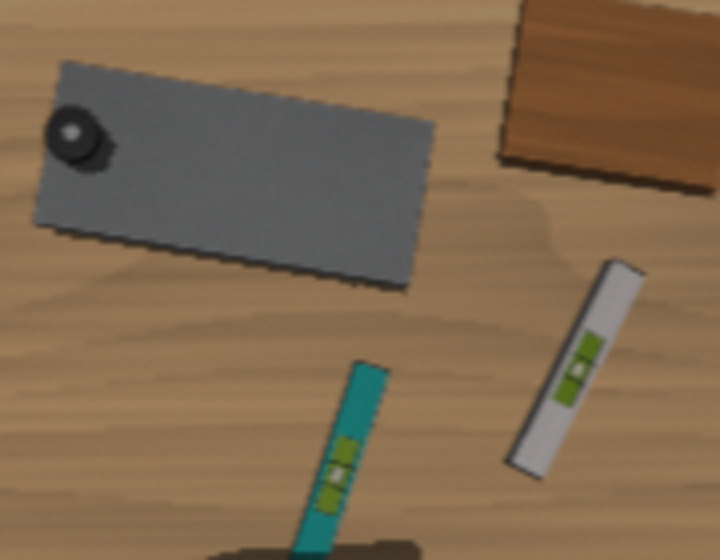

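Crop: the silver bar with the green vial (crop 578,370 → px 339,212) is the level. The turquoise and red bars are decoys. Moving over to it.

servo_tool([
  [-0.453, 0, 0.965, 0, 0, 0, 1],
  [-0.453, 0, 0.965, 0, 0, 0, 1],
  [-0.453, 0, 0.965, 0, 0, 0, 1],
  [-0.453, 0, 0.965, 0, 0, 0, 1],
  [-0.453, 0, 0.965, 0, 0, 0, 1],
  [-0.453, 0, 0.965, 0, 0, 0, 1],
  [-0.453, 0, 0.965, 0, 0, 0, 1],
  [-0.453, 0, 0.965, 0, 0, 0, 1],
  [-0.453, 0, 0.965, 0, 0, 0, 1],
  [-0.453, 0, 0.965, 0, 0, 0, 1],
])

```text
time_s: 0.93
ee_pos: [442.6, -283.6, 238.4]
orientation: [[0.403, -0.0, 0.915], [-0.915, 0.0, 0.403], [-0.0, -1.0, -0.0]]
force: [0.3, -1.6, -0.5]
opening: 87.9
```

servo_tool([
  [0, 0.4, 0, 0, 0.0179, 0, 1],
  [0, 0.4, 0, 0, 0.0179, 0, 1],
  [0, 0.4, 0, 0, 0.0179, 0, 1],
  [0, 0.4, 0, 0, 0.0179, 0, 1],
  [0, 0.4, 0, 0, 0.0179, 0, 1],
  [0, 0.4, 0, 0, 0.0179, 0, 1],
  [0, 0.4, 0, 0, 0.0179, 0, 1],
  [0, 0.4, 0, 0, 0.0179, 0, 1],
  [0, 0, 0, 0, 0, 0, 1],
  [0, 0, 0, 0, 0, 0, 1],
])

```text
time_s: 1.77
ee_pos: [441.4, -284.7, 142.0]
orientation: [[-0.463, -0.002, 0.886], [-0.886, 0.002, -0.463], [-0.001, -1.0, -0.002]]
force: [-0.2, 0.2, 0.6]
opening: 88.0
```

```bash
cat >> h.py <<'E'
def st():
    s=r.get_state();R=np.array(s["orientation"]);return s,np.array(s["ee_pos"]),np.arctan2(R[1,0],R[0,0])
def go(x,y,z,yaw):
    s,p,a=st();R=np.array(s["orientation"]);d=R.T@(np.array([x,y,z])-p)
    print("t",s["time_s"],"pos",p.round(1),"yaw",a.round(4),"F",np.round(s["force"],1),"open",round(s["opening"],1),"j6",round(s["joints"][5],2))
    print("shift/30:",(d/30).round(3),"turn y:",round(-(yaw-a)/2/np.pi,4))
E
python3 - <<'E'
from h import *
go(441.7,-284.8,11,-0.486-np.pi/2)
im=cv2.imread("pics/top0.png");hsv=cv2.cvtColor(im,cv2.COLOR_BGR2HSV)
m=((hsv[...,1]<60)&(hsv[...,2]>70)).astype(np.uint8);q=np.zeros_like(m);q[130:197,195:310]=m[130:197,195:310]
cnt=max(cv2.findContours(q,cv2.RETR_EXTERNAL,cv2.CHAIN_APPROX_NONE)[0],key=cv2.contourArea)
P=px2w("top",cnt.reshape(-1,2),90)[:,:2]
rr=cv2.minAreaRect(P.astype(np.float32));print(rr,cv2.boxPoints(rr).round(1).tolist())
print("deck V",hsv[165,250],hsv[186,270:274].tolist())
kn=((hsv[...,2]<60)).astype(np.uint8)[140:168,200:228];print(hsv[144:166,204:228,2])
print("knob",px2w("top",[[213.6,153.9]],155),px2w("side",[[193,188]],150))
E
```

```text
t 1.7667 pos [ 441.4 -284.7  142. ] yaw -2.0524 F [-0.2  0.2  0.6] open 88.0 j6 1.25
shift/30: [3.000e-03 4.367e+00 2.000e-02] turn y: 0.0007
((609.17578125, 11.210678100585938), (318.10662841796875, 137.99745178222656), 79.82418060302734) [[513.2000122070312, -133.1999969482422], [649.0, -157.5], [705.2000122070312, 155.60000610351562], [569.4000244140625, 180.0]]
deck V [120   5  93] [[90, 3, 78], [105, 6, 88], [105, 6, 91], [105, 6, 90]]
[[143 143 142 140 125  99  88  87  88  87  86  86  88  88  89  87  88  88
   87  87  88  87  88  88]
 [140 141 139 129 106  90  87  84  85  83  84  86  88  87  86  86  88  87
   87  86  86  88  87  88]
 [144 144 143 133 108  83  68  60  60  59  63  76  86  86  87  87  87  87
   87  87  87  85  87  86]
 [147 148 145 127  87  55  41  38  39  37  40  48  56  71  86  87  88  87
   87  87  85  88  89  87]
 [146 146 143 116  64  39  36  38  37  34  36  36  38  56  75  85  87  88
   88  88  87  87  88  88]
 [149 147 129  84  45  35  35  35  36  37  36  36  37  40  52  72  86  87
   88  89  88  89  88  88]
 [150 145 117  58  37  36  37  40  47  46  40  37
[... 958 characters left out ...]
9]
 [152 134 101  90  87  79  65  48  27  23  21  26  32  38  38  40  40  45
   67  87  90  89  88  88]
 [153 132  96  91  90  90  86  74  50  42  39  37  38  40  40  40  41  47
   70  87  90  88  87  88]
 [144 117  93  90  90  90  91  88  85  73  52  47  44  44  44  49  52  68
   84  90  90  89  89  90]
 [145 118  95  90  90  90  90  89  90  88  83  73  68  71  70  84  86  86
   88  90  89  90  89  89]
 [138 106  91  91  92  91  91  90  90  88  89  86  86  87  88  91  90  89
   88  89  89  88  88  89]
 [131  99  91  91  91  90  90  90  90  88  90  90  89  90  90  90  90  90
   90  89  89  90  88  89]]
knob [[629.26377162 136.29368929 155.        ]] [[629.83760476 138.41138744 150.        ]]
```

servo_tool([
  [0, 0.9, 0, 0, 0, 0, 1],
  [0, 0.9, 0, 0, 0, 0, 1],
  [0, 0.9, 0, 0, 0, 0, 1],
  [0, 0.9, 0, 0, 0, 0, 1],
  [0, 0.5, 0, 0, 0, 0, 1],
  [0, 0.267, 0, 0, 0, 0, 1],
  [0, 0, 0, 0, 0, 0, 1],
])

```text
time_s: 2.35
ee_pos: [441.4, -284.7, 10.7]
orientation: [[-0.464, -0.002, 0.886], [-0.886, 0.002, -0.464], [-0.001, -1.0, -0.002]]
force: [-0.7, 0.2, 0.7]
opening: 88.0
```

servo_tool([
  [0, 0, 0, 0, 0, 0, -1],
  [0, 0, 0, 0, 0, 0, -1],
  [0, 0, 0, 0, 0, 0, -1],
  [0, 0, 0, 0, 0, 0, -1],
  [0, 0, 0, 0, 0, 0, -1],
  [0, 0, 0, 0, 0, 0, -1],
  [0, 0, 0, 0, 0, 0, -1],
  [0, 0, 0, 0, 0, 0, -1],
], newtons=25)

```text
time_s: 3.02
ee_pos: [442.0, -285.2, 11.8]
orientation: [[-0.466, 0.0, 0.885], [-0.885, -0.0, -0.466], [0.0, -1.0, 0.0]]
force: [0.5, -0.4, 0.4]
opening: 36.7
```

servo_tool([
  [0, 0, 0, 0, 0, 0, -1],
  [0, 0, 0, 0, 0, 0, -1],
  [0, 0, 0, 0, 0, 0, -1],
  [0, -0.3, 0, 0, 0, 0, -1],
  [0, -0.9, 0, 0, 0, 0, -1],
  [0, -0.9, 0, 0, 0, 0, -1],
  [0, -0.9, 0, 0, 0, 0, -1],
  [0, -0.9, 0, 0, 0, 0, -1],
  [0, -0.9, 0, 0, 0, 0, -1],
  [0, -0.9, 0, 0, 0, 0, -1],
])

```text
time_s: 3.85
ee_pos: [441.3, -284.6, 184.0]
orientation: [[-0.466, -0.001, 0.885], [-0.885, 0.001, -0.466], [-0.0, -1.0, -0.001]]
force: [1.0, -0.4, -3.4]
opening: 29.9
```

servo_tool([
  [0, 0, 0, 0, -0.0187, 0, -1],
  [0, 0, 0, 0, -0.0187, 0, -1],
  [0, 0, 0, 0, -0.0187, 0, -1],
  [0, 0, 0, 0, -0.0187, 0, -1],
  [0, 0, 0, 0, -0.0187, 0, -1],
  [0, 0, 0, 0, -0.0187, 0, -1],
  [0, 0, 0, 0, -0.0187, 0, -1],
  [0, 0, 0, 0, -0.0187, 0, -1],
  [0, 0, 0, 0, -0.0187, 0, -1],
  [0, 0, 0, 0, -0.0187, 0, -1],
])

```text
time_s: 4.68
ee_pos: [441.4, -284.7, 182.5]
orientation: [[0.641, -0.001, 0.767], [-0.767, 0.001, 0.641], [-0.001, -1.0, -0.0]]
force: [0.2, 0.0, -4.6]
opening: 29.6
```

servo_tool([
  [0, 0, 0, 0, -0.0187, 0, -1],
  [0, 0, 0, 0, -0.0187, 0, -1],
  [0, 0, 0, 0, -0.0187, 0, -1],
  [0, 0, 0, 0, -0.0187, 0, -1],
  [0, 0, 0, 0, -0.0187, 0, -1],
  [0, 0, 0, 0, -0.0187, 0, -1],
  [0, 0, 0, 0, 0, 0, -1],
  [0, 0, 0, 0, 0, 0, -1],
])

```text
time_s: 5.35
ee_pos: [441.6, -284.9, 182.6]
orientation: [[0.984, -0.001, 0.178], [-0.178, 0.001, 0.984], [-0.001, -1.0, 0.0]]
force: [-0.4, -0.6, -2.7]
opening: 29.8
```

```bash
python3 - <<'E'
from h import *
im=r.capture("side");cv2.imwrite("pics/s1.png",im[60:300,130:450].repeat(2,0).repeat(2,1))
go(600.4,-38,130,1.393-np.pi/2)
E
```

```text
t 5.4 pos [ 441.7 -285.   182.6] yaw -0.1795 F [ 0.7  0.7 -3.8] open 30.1 j6 -0.62
shift/30: [3.737 1.756 9.044] turn y: -0.0003
```

servo_tool([
  [0.374, 0, 0.904, 0, 0, 0, -1],
  [0.374, 0, 0.904, 0, 0, 0, -1],
  [0.374, 0, 0.904, 0, 0, 0, -1],
  [0.374, 0, 0.904, 0, 0, 0, -1],
  [0.374, 0, 0.904, 0, 0, 0, -1],
  [0.374, 0, 0.904, 0, 0, 0, -1],
  [0.374, 0, 0.904, 0, 0, 0, -1],
  [0.374, 0, 0.904, 0, 0, 0, -1],
  [0.374, 0, 0.904, 0, 0, 0, -1],
  [0.374, 0, 0.904, 0, 0, 0, -1],
])

```text
time_s: 6.23
ee_pos: [600.3, -36.4, 182.6]
orientation: [[0.984, -0.0, 0.178], [-0.178, 0.0, 0.984], [-0.0, -1.0, -0.0]]
force: [0.6, -1.7, -4.2]
opening: 29.6
```

servo_tool([
  [0, 0.6, 0, 0, 0, 0, -1],
  [0, 0.6, 0, 0, 0, 0, -1],
  [0, 0.5, 0, 0, 0, 0, -1],
  [0, 0, 0, 0, 0, 0, -1],
  [0, 0, 0, 0, 0, 0, -1],
])

```text
time_s: 6.65
ee_pos: [599.0, -37.6, 130.8]
orientation: [[0.984, -0.003, 0.177], [-0.177, 0.001, 0.984], [-0.003, -1.0, 0.0]]
force: [-0.2, -0.6, -2.9]
opening: 29.5
```

```bash
python3 - <<'E'
from h import *
a=r.capture("side")[100:300,130:390];cv2.imwrite("pics/s1.png",cv2.resize(a,None,fx=3,fy=3,interpolation=cv2.INTER_CUBIC))
go(600.4,-38,104,1.393-np.pi/2)
E
```

```text
t 6.7 pos [600.  -37.9 132.1] yaw -0.1774 F [ 1.3  0.1 -4.3] open 30.0 j6 -0.08
shift/30: [ 0.015  0.936 -0.   ] turn y: 0.0001
```

View pics/s1.png

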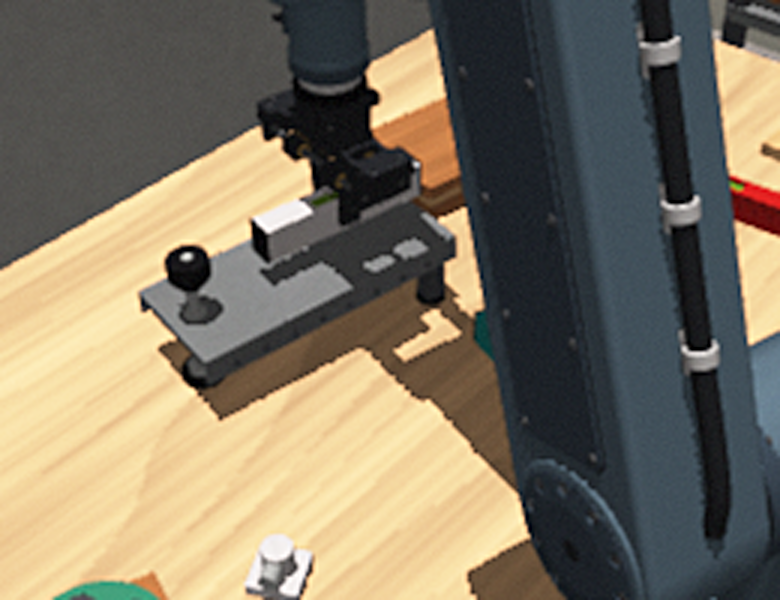

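The gripper holds the level above the deck, aligned with its length. The knob is clear at (187,268) in the crop. Lowering gently.

servo_tool([
  [0, 0.5, 0, 0, 0, 0, -1],
  [0, 0.2, 0, 0, 0, 0, -1],
  [0, 0.1, 0, 0, 0, 0, -1],
  [0, 0, 0, 0, 0, 0, -1],
  [0, 0, 0, 0, 0, 0, -1],
])

```text
time_s: 7.12
ee_pos: [600.1, -38.0, 108.3]
orientation: [[0.985, 0.001, 0.175], [-0.175, -0.0, 0.985], [0.001, -1.0, -0.0]]
force: [0.9, 0.3, -3.0]
opening: 29.5
```

servo_tool([
  [0, 0.05, 0, 0, 0, 0, -1],
  [0, 0.03, 0, 0, 0, 0, -1],
  [0, 0, 0, 0, 0, 0, -1],
  [0, 0, 0, 0, 0, 0, -1],
])

```text
time_s: 7.45
ee_pos: [599.9, -37.8, 105.4]
orientation: [[0.985, 0.0, 0.175], [-0.175, -0.0, 0.985], [0.0, -1.0, -0.0]]
force: [0.5, 0.2, -2.9]
opening: 29.7
```

servo_tool([
  [0, 0.04, 0, 0, 0, 0, -1],
  [0, 0.03, 0, 0, 0, 0, -1],
  [0, 0, 0, 0, 0, 0, -1],
  [0, 0, 0, 0, 0, 0, -1],
])

```text
time_s: 7.78
ee_pos: [600.0, -37.8, 103.4]
orientation: [[0.985, 0.0, 0.175], [-0.175, -0.0, 0.985], [0.0, -1.0, -0.0]]
force: [-0.0, 1.1, -1.0]
opening: 29.9
```

servo_tool([
  [0, 0.03, 0, 0, 0, 0, -1],
  [0, 0, 0, 0, 0, 0, -1],
  [0, 0, 0, 0, 0, 0, -1],
])

```text
time_s: 8.03
ee_pos: [600.0, -37.6, 102.5]
orientation: [[0.985, 0.0, 0.175], [-0.175, 0.0, 0.985], [0.0, -1.0, 0.0]]
force: [0.3, 2.3, 0.3]
opening: 29.9
```

servo_tool([
  [0, 0.03, 0, 0, 0, 0, -1],
  [0, 0, 0, 0, 0, 0, -1],
  [0, 0, 0, 0, 0, 0, 1],
  [0, 0, 0, 0, 0, 0, 1],
  [0, 0, 0, 0, 0, 0, 1],
  [0, 0, 0, 0, 0, 0, 1],
  [0, 0, 0, 0, 0, 0, 1],
  [0, 0, 0, 0, 0, 0, 1],
])

```text
time_s: 8.7
ee_pos: [599.8, -37.9, 101.3]
orientation: [[0.985, -0.0, 0.175], [-0.175, -0.0, 0.985], [-0.0, -1.0, -0.0]]
force: [0.5, 0.1, 0.2]
opening: 67.7
```

servo_tool([
  [0, 0, 0, 0, 0, 0, 1],
  [0, 0, 0, 0, 0, 0, 1],
  [0, -0.4, 0, 0, 0, 0, 1],
  [0, -0.9, 0, 0, 0, 0, 1],
  [0, -0.9, 0, 0, 0, 0, 1],
  [0, -0.9, 0, 0, 0, 0, 1],
  [0, 0, 0.5, 0, 0, 0, 1],
  [0, 0, 0.9, 0, 0, 0, 1],
  [0, 0, 0.9, 0, 0, 0, 1],
  [0, 0, 0.9, 0, 0, 0, 1],
])

```text
time_s: 9.53
ee_pos: [617.0, 57.5, 195.9]
orientation: [[0.984, 0.002, 0.176], [-0.176, -0.0, 0.984], [0.002, -1.0, 0.0]]
force: [-0.8, 0.2, -0.7]
opening: 88.2
```

servo_tool([
  [0, 0, 0.9, 0, 0, 0, 1],
  [0, 0, 0.9, 0, 0, 0, 1],
  [0, 0, 0.9, 0, 0, 0, 1],
  [0, 0, 0, 0, 0, 0, 1],
  [0, 0, 0, 0, 0, 0, 1],
])

```text
time_s: 9.95
ee_pos: [630.8, 137.8, 195.2]
orientation: [[0.985, 0.001, 0.172], [-0.172, -0.0, 0.985], [0.001, -1.0, -0.0]]
force: [1.0, -0.1, 1.3]
opening: 88.3
```

```bash
python3 - <<'E'
from h import *
for n,(y0,y1,x0,x1) in dict(top=(115,215,195,325),side=(140,260,150,310)).items():
    im=r.capture(n);cv2.imwrite(f"pics/{n}2f.png",im)
    cv2.imwrite(f"pics/{n}2.png",cv2.resize(im[y0:y1,x0:x1],None,fx=5,fy=5,interpolation=cv2.INTER_CUBIC))
a=cv2.imread("pics/top2.png");b=cv2.imread("pics/side2.png");
a=cv2.resize(a,(390,300));b=cv2.resize(b,(400,300));cv2.imwrite("pics/m2.png",cv2.resize(np.hstack([a,b]),None,fx=1,fy=1))
go(631,138,129,1.393-np.pi/2)
E
```

```text
t 10.05 pos [630.7 135.9 194.9] yaw -0.1758 F [ 0.4  0.2 -0.8] open 87.9 j6 0.2
shift/30: [-0.004  2.195  0.072] turn y: 0.0003
```

View pics/m2.png

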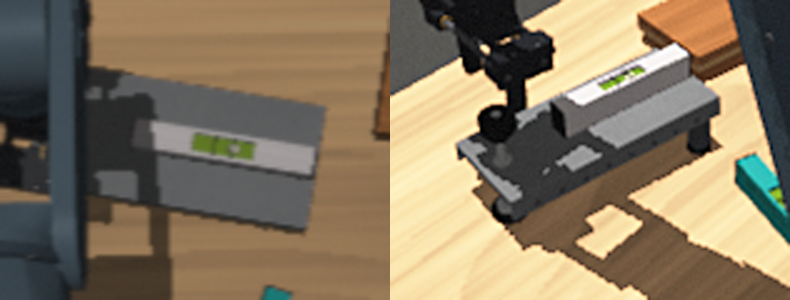

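The level lies on the deck, and the bubble sits at the pivot end (left panel 235,150), so the knob end is too low as expected. Gripping the knob.

servo_tool([
  [0, 0.5, 0, 0, 0, 0, 1],
  [0, 0.7, 0, 0, 0, 0, 1],
  [0, 0.7, 0, 0, 0, 0, 1],
  [0, 0.3, 0, 0, 0, 0, 1],
  [0, 0, 0, 0, 0, 0, 1],
  [0, 0, 0, 0, 0, 0, 1],
])

```text
time_s: 10.55
ee_pos: [630.8, 135.6, 128.6]
orientation: [[0.984, -0.001, 0.176], [-0.176, -0.0, 0.984], [-0.001, -1.0, -0.0]]
force: [-0.2, 0.6, -0.4]
opening: 87.9
```

```bash
cat >> h.py <<'E'
U=np.array([np.cos(1.393),np.sin(1.393)])
def bubble(n="top",k=6,show=True,cen=None):
    im=np.mean([r.capture(n).astype(np.float32) for _ in range(k)],0)
    hsv=cv2.cvtColor(im.astype(np.uint8),cv2.COLOR_BGR2HSV)
    m=((hsv[...,0]>28)&(hsv[...,0]<50)&(hsv[...,1]>110)).astype(np.uint8)
    c=w2px(n,[[600,-38,130]])[0].astype(int);q=np.zeros_like(m);q[c[1]-25:c[1]+25,c[0]-25:c[0]+25]=m[c[1]-25:c[1]+25,c[0]-25:c[0]+25]
    q=cv2.morphologyEx(q,cv2.MORPH_CLOSE,np.ones((5,5)))
    P=px2w(n,np.argwhere(q>0)[:,::-1],130)[:,:2]
    o=P.mean(0); ev=np.linalg.svd(P-o,full_matrices=False)[2][0];ev*=np.sign(ev@U);V=np.array([-ev[1],ev[0]])
    s=np.arange(-45,45.1,1.);w=np.arange(-5,5.1,1)
    G=o+s[:,None,None]*ev+w[None,:,None]*V
    uv=w2px(n,np.dstack([G,np.full(G.shape[:2],130.)]).reshape(-1,3)).astype(np.float32).reshape(len(s),-1,2)
    pr=cv2.remap(im,uv[...,0],uv[...,1],cv2.INTER_CUBIC).mean(1)
    return s,pr,o,np.arctan2(ev[1],ev[0]),im
E
python3 - <<'E'
from h import *
s,pr,o,a,im=bubble()
print(o,a)
for i in range(0,len(s),2): print(int(s[i]),pr[i].round().astype(int).tolist(),end=" ")
print();go(631,138,129,1.393-np.pi/2)
E
```

```text
[600.15342815 -39.65305469] 1.378148480480216
-45 [154, 154, 160] -43 [154, 154, 160] -41 [155, 155, 160] -39 [154, 154, 160] -37 [148, 152, 156] -35 [126, 142, 140] -33 [94, 130, 119] -31 [61, 121, 102] -29 [39, 117, 93] -27 [35, 118, 93] -25 [33, 118, 93] -23 [36, 117, 93] -21 [42, 115, 93] -19 [61, 118, 102] -17 [84, 125, 115] -15 [100, 129, 124] -13 [104, 126, 123] -11 [101, 120, 118] -9 [92, 114, 110] -7 [78, 111, 102] -5 [61, 112, 97] -3 [46, 115, 94] -1 [38, 117, 94] 1 [35, 118, 94] 3 [35, 118, 94] 5 [35, 116, 92] 7 [36, 108, 87] 9 [37, 100, 81] 11 [37, 100, 82] 13 [36, 108, 87] 15 [35, 115, 92] 17 [35, 118, 94] 19 [35, 118, 94] 21 [35, 118, 94] 23 [36, 118, 94] 25 [35, 118, 94] 27 [35, 118, 94] 29 [40, 118, 95] 31 [59, 119, 101] 33 [93, 126, 117] 35 [125, 138, 137] 37 [146, 149, 153] 39 [154, 154, 159] 41 [156, 156, 161] 43 [156, 156, 161] 45 [155, 156, 161] 
t 10.85 pos [631.5 136.5 129.7] yaw -0.1758 F [-0.  -0.5  0.9] open 87.9 j6 0.21
shift/30: [-0.025  0.022  0.047] turn y: 0.0003
```

Bubble at about −12 mm, so about 1.2 rad clockwise is needed. Closing on the knob.

servo_tool([
  [0, 0, 0, 0, 0, 0, -1],
  [0, 0, 0, 0, 0, 0, -1],
  [0, 0, 0, 0, 0, 0, -1],
  [0, 0, 0, 0, 0, 0, -1],
  [0, 0, 0, 0, 0, 0, -1],
  [0, 0, 0, 0, 0, 0, -1],
  [0, 0, 0, 0, 0, 0, -1],
  [0, 0, 0, 0, 0, 0, -1],
], newtons=15)

```text
time_s: 11.52
ee_pos: [631.4, 136.4, 128.4]
orientation: [[0.985, 0.001, 0.175], [-0.175, -0.0, 0.985], [0.001, -1.0, 0.0]]
force: [3.9, 1.1, -2.0]
opening: 43.1
```

servo_tool([
  [0, 0, 0, 0, 0, 0, -1],
  [0, 0, 0, 0, 0, 0, -1],
])

```text
time_s: 11.68
ee_pos: [631.4, 136.4, 128.5]
orientation: [[0.985, 0.001, 0.175], [-0.175, 0.0, 0.985], [0.001, -1.0, 0.0]]
force: [6.1, -0.0, -3.4]
opening: 43.6
```

servo_tool([
  [0.025, 0, 0, 0, 0, 0, -1],
  [0, 0, 0, 0, 0.01, 0, -1],
  [0, 0, 0, 0, 0.015, 0, -1],
  [0, 0, 0, 0, 0.015, 0, -1],
  [0, 0, 0, 0, 0.015, 0, -1],
  [0, 0, 0, 0, 0.015, 0, -1],
  [0, 0, 0, 0, 0.015, 0, -1],
  [0, 0, 0, 0, 0.015, 0, -1],
  [0, 0, 0, 0, 0.015, 0, -1],
  [0, 0, 0, 0, 0.015, 0, -1],
])

```text
time_s: 12.52
ee_pos: [628.9, 138.0, 128.3]
orientation: [[0.544, -0.006, 0.839], [-0.839, 0.002, 0.544], [-0.005, -1.0, -0.004]]
force: [-8.4, 4.5, 5.4]
opening: 43.3
```

servo_tool([
  [0, 0, 0, 0, 0.01, 0, -1],
  [0, 0, 0, 0, 0.01, 0, -1],
  [0, 0, 0, 0, 0, 0, -1],
  [0, 0, 0, 0, 0, 0, -1],
  [0, 0, 0, 0, 0, 0, -1],
  [0, 0, 0, 0, 0, 0, -1],
  [0, 0, 0, 0, 0, 0, -1],
  [0, 0, 0, 0, 0, 0, -1],
  [0, 0, 0, 0, 0, 0, -1],
  [0, 0, 0, 0, 0, 0, -1],
])

```text
time_s: 13.35
ee_pos: [628.8, 138.3, 128.4]
orientation: [[0.438, -0.006, 0.899], [-0.899, 0.002, 0.438], [-0.005, -1.0, -0.004]]
force: [-8.0, 4.7, 5.8]
opening: 42.9
```

servo_tool([
  [0, 0, 0, 0, 0, 0, -1],
  [0, 0, 0, 0, 0, 0, -1],
  [0, 0, 0, 0, 0, 0, -1],
  [0, 0, 0, 0, 0, 0, -1],
  [0, 0, 0, 0, 0, 0, -1],
  [0, 0, 0, 0, 0, 0, -1],
  [0, 0, 0, 0, 0, 0, -1],
  [0, 0, 0, 0, 0, 0, -1],
])

```text
time_s: 14.02
ee_pos: [628.8, 138.4, 128.4]
orientation: [[0.438, -0.006, 0.899], [-0.899, 0.002, 0.438], [-0.005, -1.0, -0.004]]
force: [-8.0, 5.2, 5.1]
opening: 43.1
```

```bash
cat >> h.py <<'E'
def bpos(n="top",k=6):
    s,pr,o,a,im=bubble(n,k);b=pr[:,0]
    lo,hi=[np.interp(95,*( (b[s<-27][::-1],s[s<-27][::-1]) if i==0 else (b[s>27],s[s>27]))) for i in(0,1)]
    i=abs(s)<28;w=np.clip(b[i]-45,0,None);c=(w*s[i]).sum()/w.sum()
    print("window",round(lo,1),round(hi,1),"bubble",round(c-(lo+hi)/2,2),"o",o.round(1),"ang",round(a,3));return s,pr,im
E
python3 - <<'E'
from h import *
s,pr,im=bpos();print(pr[15:76:3,0].round().astype(int),pr[15:76:3,1].round().astype(int))
cv2.imwrite("pics/t3f.png",im)
go(631,138,129,0)
E
```

```text
window -33.1 33.3 bubble -2.01 o [600.1 -40.7] ang 1.385
[ 49  34  33  34  34  35  39  59  90 104 103  83  50  35  34  35  35  35
  35  35  44] [119 117 117 117 118 115  99  93 117 133 133 123 109  98 105 116 118 118
 118 118 119]
t 14.3167 pos [628.8 138.4 128.3] yaw -1.1173 F [-8.7  5.2  5.2] open 43.3 j6 1.15
shift/30: [ 0.043 -0.023  0.062] turn y: -0.1778[ WARN:0@7.033] global loadsave.cpp:1063 imwrite_ Unsupported depth image for selected encoder is fallbacked to CV_8U.
```

servo_tool([
  [-0.03, 0, -0.04, 0, 0, 0, -1],
  [0, 0, 0, 0, 0.012, 0, -1],
  [0, 0, 0, 0, 0.012, 0, -1],
  [0, 0, 0, 0, 0.01, 0, -1],
  [0, 0, 0, 0, 0, 0, -1],
  [0, 0, 0, 0, 0, 0, -1],
  [0, 0, 0, 0, 0, 0, -1],
  [0, 0, 0, 0, 0, 0, -1],
  [0, 0, 0, 0, 0, 0, -1],
  [0, 0, 0, 0, 0, 0, -1],
])

```text
time_s: 15.15
ee_pos: [628.4, 139.1, 128.4]
orientation: [[0.238, -0.003, 0.971], [-0.971, 0.003, 0.238], [-0.004, -1.0, -0.002]]
force: [-3.4, 7.2, 2.2]
opening: 43.4
```

servo_tool([
  [0, 0, 0, 0, 0, 0, -1],
  [0, 0, 0, 0, 0, 0, -1],
  [0, 0, 0, 0, 0, 0, -1],
  [0, 0, 0, 0, 0, 0, -1],
  [0, 0, 0, 0, 0, 0, -1],
  [0, 0, 0, 0, 0, 0, -1],
  [0, 0, 0, 0, 0, 0, -1],
  [0, 0, 0, 0, 0, 0, -1],
  [0, 0, 0, 0, 0, 0, -1],
  [0, 0, 0, 0, 0, 0, -1],
])

```text
time_s: 15.98
ee_pos: [628.5, 139.1, 128.4]
orientation: [[0.237, -0.003, 0.971], [-0.971, 0.003, 0.238], [-0.004, -1.0, -0.002]]
force: [-3.4, 7.2, 2.4]
opening: 43.4
```

```bash
python3 - <<'E'
from h import *
bpos();go(631,138,129,0)
E
```

```text
window -32.9 33.7 bubble -0.31 o [600. -41.] ang 1.391
t 16.2833 pos [628.4 139.1 128.4] yaw -1.3309 F [-3.7  7.9  1.9] open 43.5 j6 1.36
shift/30: [ 0.056 -0.021  0.074] turn y: -0.2118
```

servo_tool([
  [0, 0, 0, 0, 0, 0, 1],
  [0, 0, 0, 0, 0, 0, 1],
  [0, 0, 0, 0, 0, 0, 1],
  [0, 0, 0, 0, 0, 0, 1],
  [0, 0, 0, 0, 0, 0, 1],
  [0, 0, 0, 0, 0, 0, 1],
  [0, -0.4, 0, 0, 0, 0, 1],
  [0, -0.9, 0, 0, 0, 0, 1],
  [0, -0.9, 0, 0, 0, 0, 1],
  [0, -0.3, 0, 0, 0, 0, 1],
])

```text
time_s: 17.12
ee_pos: [632.3, 136.6, 208.8]
orientation: [[0.236, 0.007, 0.972], [-0.972, 0.0, 0.236], [0.001, -1.0, 0.007]]
force: [1.3, -0.4, 1.6]
opening: 88.0
```

servo_tool([
  [0, 0, 0, 0, 0.0167, 0, 1],
  [0, 0, 0, 0, 0.0167, 0, 1],
  [0, 0, 0, 0, 0.0167, 0, 1],
  [0, 0, 0, 0, 0.0167, 0, 1],
  [0, 0, 0, 0, 0, 0, 1],
  [0, 0, 0, 0, 0, 0, 1],
  [0, 0, 0, 0, 0, 0, 1],
  [0, 0, 0, 0, 0, 0, 1],
  [0, 0, 0, 0, 0, 0, 1],
  [0, 0, 0, 0, 0, 0, 1],
])

```text
time_s: 17.95
ee_pos: [630.1, 136.6, 203.4]
orientation: [[-0.179, -0.0, 0.984], [-0.984, -0.0, -0.179], [0.0, -1.0, -0.0]]
force: [0.1, -0.1, 0.2]
opening: 88.1
```

servo_tool([
  [0, 0, 0, 0, 0, 0, 1],
  [0, 0, 0, 0, 0, 0, 1],
  [0, 0, 0, 0, 0, 0, 1],
  [0, 0, 0, 0, 0, 0, 1],
  [0, 0, 0, 0, 0, 0, 1],
])

```text
time_s: 18.37
ee_pos: [630.1, 136.6, 203.4]
orientation: [[-0.18, 0.0, 0.984], [-0.984, 0.0, -0.18], [-0.0, -1.0, -0.0]]
force: [-0.9, -0.1, -0.1]
opening: 87.7
```

```bash
python3 - <<'E'
from h import *
s,pr,im=bpos()
cv2.imwrite("pics/t4.png",cv2.resize(im[130:200,220:320],None,fx=7,fy=7,interpolation=cv2.INTER_CUBIC).clip(0,255).astype(np.uint8))
go(600,-40.5,145,1.391-np.pi)
E
```

```text
window -33.2 33.3 bubble -0.76 o [600.1 -40.7] ang 1.385
t 18.6667 pos [630.1 136.6 203.4] yaw -1.7515 F [-0.4 -0.2 -0.4] open 87.6 j6 1.78
shift/30: [5.989 1.947 0.076] turn y: -0.0002
```

View pics/t4.png

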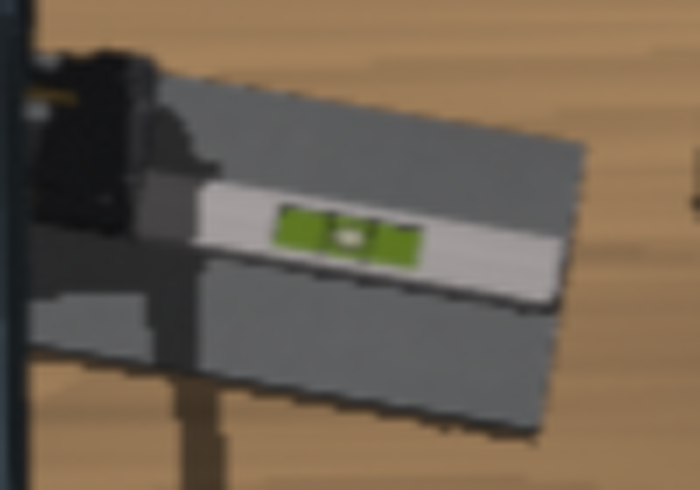

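The bubble rests between the lines (crop 350,235), measured at −0.8 mm with the hand off everything. Moving above the level to press.

servo_tool([
  [0.6, 0, 0.01, 0, 0, 0, 1],
  [0.9, 0, 0.01, 0, 0, 0, 1],
  [0.9, 0, 0.01, 0, 0, 0, 1],
  [0.9, 0, 0.01, 0, 0, 0, 1],
  [0.9, 0, 0.01, 0, 0, 0, 1],
  [0.9, 0, 0.01, 0, 0, 0, 1],
  [0.89, 0, 0.01, 0, 0, 0, 1],
  [0, 0.9, 0, 0, 0, 0, 1],
  [0, 0.6, 0, 0, 0, 0, 1],
  [0, 0.3, 0, 0, 0, 0, 1],
])

```text
time_s: 19.5
ee_pos: [598.4, -40.9, 147.0]
orientation: [[-0.181, -0.003, 0.983], [-0.983, 0.001, -0.181], [-0.0, -1.0, -0.003]]
force: [-0.1, -0.2, -0.3]
opening: 88.1
```

servo_tool([
  [0, 0.1, 0, 0, 0, 0, 1],
  [0, 0, 0, 0, 0, 0, 1],
  [0, 0, 0, 0, 0, 0, 1],
  [0, 0, 0, 0, 0, 0, 1],
])

```text
time_s: 19.83
ee_pos: [600.7, -40.4, 147.7]
orientation: [[-0.179, 0.002, 0.984], [-0.984, -0.001, -0.179], [0.0, -1.0, 0.002]]
force: [-0.6, 0.6, 0.2]
opening: 87.9
```

```bash
python3 - <<'E'
from h import *
for n,(y0,y1,x0,x1) in dict(top=(125,205,205,325),side=(150,240,190,310)).items():
    im=r.capture(n);cv2.imwrite(f"pics/{n}5.png",cv2.resize(im[y0:y1,x0:x1],(400,int(400*(y1-y0)/(x1-x0))),interpolation=cv2.INTER_CUBIC)[:260])
a,b=cv2.imread("pics/top5.png"),cv2.imread("pics/side5.png");cv2.imwrite("pics/m5.png",np.hstack([a,b]))if a.shape==b.shape else cv2.imwrite("pics/m5.png",np.hstack([a[:260],b[:260]]))
go(600,-40.5,131,1.385-np.pi)
E
```

```text
t 19.9333 pos [600.6 -40.4 147.6] yaw -1.7511 F [ 0.4 -0.9 -0.2] open 88.0 j6 1.49
shift/30: [ 0.006  0.553 -0.019] turn y: 0.0009
```

View pics/m5.png

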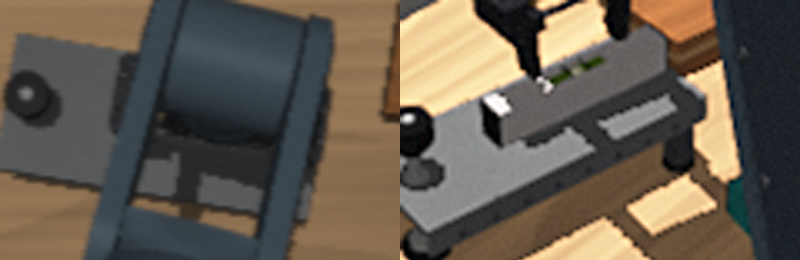

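The fingers stand either side of the window (right panel), and the vial stays visible from the side. Lowering slowly.

servo_tool([
  [0, 0.3, 0, 0, 0, 0, 1],
  [0, 0.15, 0, 0, 0, 0, 1],
  [0, 0, 0, 0, 0, 0, 1],
  [0, 0, 0, 0, 0, 0, 1],
])

```text
time_s: 20.27
ee_pos: [599.6, -40.4, 132.4]
orientation: [[-0.18, -0.0, 0.984], [-0.984, 0.0, -0.18], [-0.0, -1.0, -0.0]]
force: [1.1, -0.1, 0.4]
opening: 88.1
```

servo_tool([
  [0, 0.04, 0, 0, 0, 0, 1],
  [0, 0.03, 0, 0, 0, 0, 1],
  [0, 0, 0, 0, 0, 0, 1],
  [0, 0, 0, 0, 0, 0, 1],
])

```text
time_s: 20.6
ee_pos: [599.8, -40.5, 132.3]
orientation: [[-0.18, -0.0, 0.984], [-0.984, -0.0, -0.18], [0.0, -1.0, 0.0]]
force: [-6.4, 1.2, 12.7]
opening: 88.2
```

servo_tool([
  [0, 0.03, 0, 0, 0, 0, 1],
  [0, 0, 0, 0, 0, 0, 1],
  [0, 0, 0, 0, 0, 0, 1],
])

```text
time_s: 20.85
ee_pos: [599.9, -40.5, 132.3]
orientation: [[-0.18, 0.0, 0.984], [-0.984, -0.0, -0.18], [0.0, -1.0, 0.0]]
force: [-7.6, 2.5, 18.4]
opening: 87.9
```

servo_tool([
  [0, -0.04, -0.03, 0, 0, 0, 1],
  [0, 0, 0, 0, 0, 0, 1],
  [0, 0, 0, 0, 0, 0, 1],
  [0, 0, 0, 0, 0, 0, 1],
])

```text
time_s: 21.18
ee_pos: [599.4, -40.5, 132.4]
orientation: [[-0.18, 0.001, 0.984], [-0.984, -0.001, -0.18], [0.0, -1.0, 0.001]]
force: [-3.8, 1.0, 9.6]
opening: 87.9
```

servo_tool([
  [0, 0.002, -0.02, 0, 0, 0, 1],
  [0, 0, 0, 0, 0, 0, 1],
  [0, 0, 0, 0, 0, 0, 1],
  [0, 0, 0, 0, 0, 0, 1],
  [0, 0, 0, 0, 0, 0, 1],
  [0, 0, 0, 0, 0, 0, 1],
  [0, 0, 0, 0, 0, 0, 1],
  [0, 0, 0, 0, 0, 0, 1],
  [0, 0, 0, 0, 0, 0, 1],
  [0, 0, 0, 0, 0, 0, 1],
])

```text
time_s: 22.02
ee_pos: [599.4, -40.4, 132.4]
orientation: [[-0.18, 0.003, 0.984], [-0.984, -0.001, -0.18], [0.0, -1.0, 0.003]]
force: [-0.3, 1.1, 8.5]
opening: 88.2
```

servo_tool([
  [0, 0, 0, 0, 0, 0, 1],
  [0, 0, 0, 0, 0, 0, 1],
  [0, 0, 0, 0, 0, 0, 1],
  [0, 0, 0, 0, 0, 0, 1],
  [0, 0, 0, 0, 0, 0, 1],
  [0, 0, 0, 0, 0, 0, 1],
  [0, 0, 0, 0, 0, 0, 1],
  [0, 0, 0, 0, 0, 0, 1],
  [0, 0, 0, 0, 0, 0, 1],
  [0, 0, 0, 0, 0, 0, 1],
])

```text
time_s: 22.85
ee_pos: [599.4, -40.4, 132.4]
orientation: [[-0.18, 0.003, 0.984], [-0.984, -0.001, -0.18], [0.0, -1.0, 0.003]]
force: [-0.3, 1.4, 8.5]
opening: 88.1
```

```bash
python3 - <<'E'
from h import *
F=[];ims=[]
for _ in range(8): ims.append(r.capture("side").astype(np.float32));F.append(r.get_state()["force"])
im=np.mean(ims,0)
print("F mean",np.mean(F,0).round(2),"sd",np.std(F,0).round(2))
c=w2px("side",[[600,-40.5,130]])[0];print(c);x,y=c.astype(int)
cr=im[y-22:y+23,x-30:x+31];cr=(cr*1.6).clip(0,255).astype(np.uint8);cv2.imwrite("pics/s6.png",cv2.resize(cr,None,fx=12,fy=12,interpolation=cv2.INTER_CUBIC))
G=np.array([600,-40.5])+np.arange(-44,45)[:,None,None]*U+np.arange(-4,5)[None,:,None]*np.array([-U[1],U[0]])
uv=w2px("side",np.dstack([G,np.full(G.shape[:2],131.)]).reshape(-1,3)).astype(np.float32).reshape(89,-1,2)
pr=cv2.remap(im,uv[...,0],uv[...,1],cv2.INTER_CUBIC).mean(1)
for i in range(0,89,2):print(i-44,pr[i].round().astype(int).tolist(),end=" ")
E
```

```text
F mean [-0.41  1.19  8.21] sd [0.51 0.38 0.49]
[242.31425985 170.36168521]
-44 [83, 84, 87] -42 [98, 99, 104] -40 [103, 104, 109] -38 [104, 102, 108] -36 [100, 98, 104] -34 [91, 92, 96] -32 [75, 84, 84] -30 [55, 76, 71] -28 [36, 70, 59] -26 [26, 66, 52] -24 [25, 66, 51] -22 [25, 66, 52] -20 [26, 68, 53] -18 [28, 68, 54] -16 [31, 63, 52] -14 [29, 52, 45] -12 [19, 42, 34] -10 [9, 41, 29] -8 [15, 56, 42] -6 [44, 79, 69] -4 [76, 99, 97] -2 [92, 111, 112] 0 [100, 120, 122] 2 [101, 125, 125] 4 [92, 116, 115] 6 [66, 88, 85] 8 [26, 51, 44] 10 [4, 36, 23] 12 [8, 46, 31] 14 [19, 61, 46] 16 [25, 68, 53] 18 [27, 68, 54] 20 [29, 67, 53] 22 [26, 66, 52] 24 [23, 65, 50] 26 [23, 64, 49] 28 [22, 60, 46] 30 [27, 60, 48] 32 [58, 78, 74] 34 [108, 116, 118] 36 [146, 147, 154] 38 [135, 134, 141] 40 [77, 77, 81] 42 [21, 20, 21] 44 [1, 0, 0]
```

View pics/s6.png

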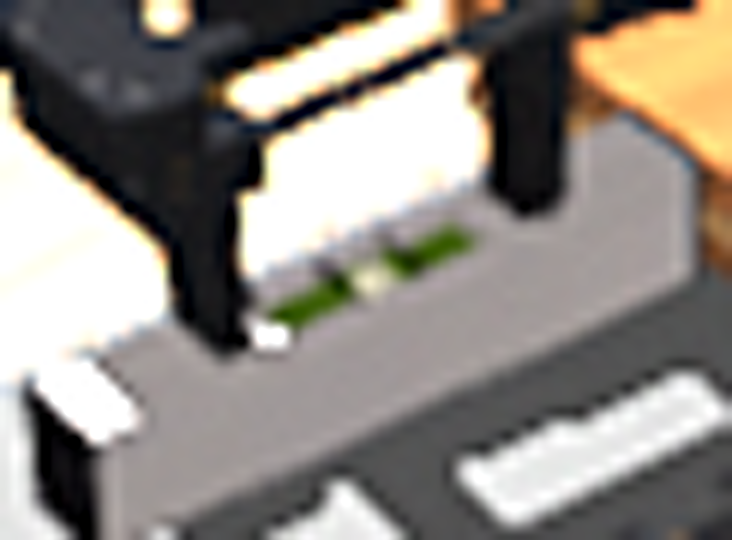

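servo_tool([
  [0, 0.01, 0, 0, 0, 0, 1],
  [0, 0, 0, 0, 0, 0, 1],
  [0, 0, 0, 0, 0, 0, 1],
  [0, 0, 0, 0, 0, 0, 1],
  [0, 0, 0, 0, 0, 0, 1],
  [0, 0, 0, 0, 0, 0, 1],
  [0, 0, 0, 0, 0, 0, 1],
  [0, 0, 0, 0, 0, 0, 1],
  [0, 0, 0, 0, 0, 0, 1],
  [0, 0, 0, 0, 0, 0, 1],
])

```text
time_s: 24.08
ee_pos: [599.4, -40.4, 132.3]
orientation: [[-0.18, 0.003, 0.984], [-0.984, -0.001, -0.18], [0.0, -1.0, 0.003]]
force: [-1.5, 1.5, 10.2]
opening: 87.7
```

servo_tool([
  [0, 0, 0, 0, 0, 0, 1],
  [0, 0, 0, 0, 0, 0, 1],
  [0, 0, 0, 0, 0, 0, 1],
  [0, 0, 0, 0, 0, 0, 1],
  [0, 0, 0, 0, 0, 0, 1],
  [0, 0, 0, 0, 0, 0, 1],
  [0, 0, 0, 0, 0, 0, 1],
  [0, 0, 0, 0, 0, 0, 1],
  [0, 0, 0, 0, 0, 0, 1],
  [0, 0, 0, 0, 0, 0, 1],
])

```text
time_s: 24.92
ee_pos: [599.4, -40.4, 132.3]
orientation: [[-0.18, 0.003, 0.984], [-0.984, -0.001, -0.18], [0.0, -1.0, 0.003]]
force: [-2.0, 2.9, 10.7]
opening: 88.2
```

```bash
python3 - <<'E'
from h import *
F=[];ims=[]
for _ in range(6): ims.append(r.capture("side").astype(np.float32));F.append(r.get_state()["force"])
im=np.mean(ims,0)
print("F",np.mean(F,0).round(2))
G=np.array([600,-40.5])+np.arange(-20,21)[:,None,None]*U+np.arange(-4,5)[None,:,None]*np.array([-U[1],U[0]])
uv=w2px("side",np.dstack([G,np.full(G.shape[:2],131.)]).reshape(-1,3)).astype(np.float32).reshape(41,-1,2)
b=cv2.remap(im,uv[...,0],uv[...,1],cv2.INTER_CUBIC).mean(1)[:,0]
s=np.arange(-20,21);w=np.clip(b-40,0,None);c=(w*s).sum()/w.sum()
print("lines",s[:20][b[:20].argmin()],s[20:][b[20:].argmin()],"bubble",c)
if abs(c)<2.5 and 8.5<np.mean(F,0)[2]<12: print(r.finish_job())
E
```

```text
F [-1.56  1.36 10.06]
lines -10 11 bubble 0.6929352195850839
the job is handed in; nothing more can be done
None
```

I laid the aluminium level lengthwise on the deck and let go. The bubble ran to the pivot end, about −12 mm. I turned the knob about 1.15 rad clockwise without touching the level. I then pressed the level down with an open finger on each side of the vial, and handed the job in at about 25 s while still pressing.

- **Bubble with the hand off:** −0.8 mm from the top camera, between the lines.
- **Bubble while pressing:** +0.7 mm from the side camera, between the lines. The two readings differ by about 1.5 mm, which is roughly the camera accuracy and inside the ±3 mm limit.
- **Pressing force:** 10.1 N down, with about 2 N sideways. It briefly reached about 18 N at first contact, before I eased it back.
- **Knob turn:** the grip was slightly off-centre, giving up to about 11 N of side force. When I let go of the knob, the bubble reading shifted by about 0.5 mm.
- **Bystanders:** I never moved near the disc stack, boards or fitting.

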